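Fit the charged battery into the work lamp

TASK

The orange work lamp on the bench has its battery bay open and empty. Fit the yellow-marked battery into it: brass nose against the coil spring contact, push the spring back until the other end clears the sill, and press that end down so that the battery lies flat on the bay floor, held between spring and sill; then let go. Leave the red-marked spent battery where it lies.

Things in the scene. Friction and masses are not known exactly. Their poses are not given: they have to be found in the camera images.
- pack_center (a point): Centre (half-way up its body) of the yellow-marked battery: a loose black slab 120 long x 50 wide x 26 mm high, 0.25 to 0.5 kg, starting flat on the bench, yellow band round its front half. x: along its length towards the brass nose; y: across; z: up through its top. Tail face 60 mm behind the centre.
- pack_nose (a point): Middle of the battery's brass nose face, 60 mm ahead of its centre.
- pack_rib (a point): Foot of the tail-side face of the yellow thumb rib that stands across the battery's top (6 mm thick, 44 wide, 10 high): on the top face, 18 mm behind the centre, same axes. Behind it a flat thumb rest runs 42 mm to the tail end. Closed fingertips pushing the rib's tail side move the battery nosewards; pressing the thumb rest moves the tail down.
- pack: The same yellow-marked battery; origin at the centre of its underside (13 mm below the centre), same axes.
- bay_seat (a point): Where the battery's centre lies when fitted, 21 mm above the bench, in the orange lamp fixed to the bench. x: along the bay to the coil spring and the lamp's black head; y: across; z: up; the fitted battery has the same axes. Bay floor 13 mm below this point. Spring plate, free, 52 mm ahead: the bay is 8 mm shorter than the battery until the spring is pushed. Wall 84 mm ahead; head to 156 mm, 54 mm high.
- bay_sill (a point): Middle of the top inner edge of the sill at the bay's tail end: 60 mm behind the fitted centre, 22 mm above the bench, 14 mm above the bay floor; the sill is 10 mm thick, 74 wide. A battery let go level with its tail on the sill and its nose just short of the spring tips nose-down to the bay floor (about 0.12 rad); its tail then clears the sill once the spring is pushed back about 11 mm.
- lamp: The lamp itself, fixed; origin on the bench under the fitted place, same axes as the bay. Side walls of the bay stand 12.5 mm above its floor and lean outwards, about 58 mm apart at the foot, 61 at the top, with a gap for fingers from 26 mm behind to 22 mm ahead of the fitted centre. The base plate is 84 mm wide and reaches 104 mm behind.
- spring (a joint): Spring contact: a brass plate 36 mm wide, from 9 to 38 mm above the bench, on a steel coil spring. 0 = free, grows up to 0.018 m as it is pushed towards the lamp head; 0.008 with the battery fitted. Pushes back with 2.5 N when free and 350 N/m more as it moves.
- spent_center (a point): Centre of the red-marked spent battery, otherwise the same shape and size, loose, flat on the bench; not to be used or disturbed.
There are look-alikes about, which are no part of the job. What is shaped like the pack but pink or white is not meant.

How it is judged (in metres and radians):
At the end, for the whole second after the job is handed in: The yellow-marked battery lies flat in the lamp's bay: its centre within 4 mm of the fitted place along the bay and in height and 7 mm across, nose (not tail) towards the spring, tilted less than 0.05 rad, in line within 0.1 rad, the spring held back more than 4 mm, the battery at rest and released (x of pack_center in the frame of bay_seat between -0.004 and 0.004 m and y of pack_center in the frame of bay_seat between -0.007 and 0.007 m and z of pack_center in the frame of bay_seat between -0.004 and 0.004 m and x of pack_nose in the frame of bay_seat above 0.05 m and angle between pack_center's own z axis and vertical below 0.05 rad and angle between the x axis of pack_center and the x axis of bay_seat, either way round below 0.1 rad and value of joint spring above 0.004 m and linear speed of pack below 0.01 m/s); the robot touches nothing.
It fails at once if the red-marked spent battery is moved more than 30 mm (distance of spent_center from where it was at the start of the episode above 0.03 m).
It also fails if it takes over 43 s, if anything falls off the work surface, if the arm or the gripper's body presses on something with over 40 N, if the wrist force passes 120 N, or if a joint passes its speed limit or range.

ROBOT

A 6-joint arm with a two-finger parallel gripper is mounted at the origin on the work surface. World frame = base frame: x ahead of the robot, y to its left, z up, the work surface at z = 0. Lengths are in m, angles in degrees, forces in N, time in s.
With the tool pointing down it reaches from about 0.4 to 0.825 m from the base axis. Payload 7 kg.
Tool frame: the origin (TCP) lies midway between the tips of the shut fingers; the grasp point (between the pads) lies 19 mm behind it (ctrl.hold_point_z is the distance from the TCP to the grasp point, in m); z points along the fingers, y is the line along which they close (so a half turn about z gives the same grasp; the last joint's range is limited). The gripper opens to 88 mm and grips with 3 to 60 N. Pads are 19 mm wide; open, the fingers measure 130 mm over their backs; the gripper's body (78 mm by 193 mm) begins 47 mm behind the grasp point.
Start: joints at [-60.155, 20.546, 0.682, 0, -70.136, -16.507], TCP at [0.156, -0.657, 0.227] pointing down, gripper open.
Joint ranges: [-176.03, 176.03], [-82.01, 121.73], [-58.28, 71.71], [-173.87, 95.51], [-174.79, -0.11], [-173.66, 173.66]. Speed limits (degrees/s): [136.94, 136.94, 172.46, 180, 180, 180].

INTERFACE

Orientations are given as [roll, pitch, yaw] about the fixed x, y, z axes, in that order (R = Rz(yaw) Ry(pitch) Rx(roll)).
In Python, from plant import ctrl gives the robot as it stands.
- The arm moves only by the tool apply_moves, never from a script. Its argument "deltas" is a list of rows, each an object with "fingers": the finger opening in mm, from 0 to 87.6; "delta_pos": the shift along the tool's x, y, z in mm, a list of three; "angular": the turn, a rotation vector about the tool's x, y, z in degrees, a list of three. A call has 1 to 10 rows; each row is the pose to reach, as a shift and turn from the pose commanded when the call began, along the tool's axes at that moment; what a row does not reach only later rows make up. A row lasts 1/10 s, in which the tool goes at most 50 mm and 8.59 degrees, less where a joint would pass 70% of its speed; a pose out of reach is approached as far as the arm can. A call with a gripper value outside its range is refused whole. The fingers move at their own pace and stop on an object; the grip force is fixed at half the most. Time passes only in rows, so rows that repeat a pose let the fingers close. It gives the time, the measured TCP pose, the force, the opening and the grip force at its end, in the units of the state.
- ctrl.get_obs(): the state, without advancing time (a new reading comes with each control period).
- ctrl.snapshot(name): name is "scene" or "top"; returns the picture (384x512x3 uint8, red, green, blue); there is no depth.
- ctrl.camera_params(name): a dict with "fx", "fy", "cx", "cy" (pixels), "cam_to_world" (4x4, takes a point from camera to world coordinates). Camera axes: x right, y up, looking along -z (the intrinsics and any distortion apply to the point x, -y, -z); pixel columns grow to the right and rows downward; lengths in m; the calibration is good to about 2 mm. A picture is of the moment at which its call begins. camera_params takes no time and is no camera call.
- ctrl.close_job(): hands the job in; it is judged then, once.
The state is a dict: "clock": time; "joint_pos": joint angles; "qvel": joint speeds; "tau": joint torques, N m; "tool_pos": TCP position; "orientation": TCP orientation; "force": force on the tool from outside, world axes, zero at the start; "moment": the same for the moment, N m; "opening": finger opening in m; "gripper_force": force on a finger pad.
Only numpy, scipy, OpenCV 4.12 (cv2) and the standard library are available. Lean on these libraries where they do the work, as an engineer would, in place of code of your own. Each camera call takes 0.05 s, during which the arm holds its last target. There are 200 camera calls.

## Working session

There is one attempt and no reset: what is moved stays moved. The work goes in short steps, Python scripts to look and compute and a tool call to move; the robot and the scene stay as the last step left them, time stands still between calls to the robot, and variables do not carry over. Pictures are saved under pics/ and viewed, at most 10 in all, crops included, and the job is handed in when it is done.

Besides the shell and the picture viewer there is one more tool, called after "Request:" by a JSON object that holds its "fn" and its "kwargs". apply_moves: Moves the arm, as the interface text tells. Its arguments: {"type":"object","properties":{"deltas":{"type":"array"}},"required":["deltas"]}

```bash
mkdir -p pics; ls; python3 - <<'E'
from plant import ctrl
import cv2
for n in("scene","top"):
    cv2.imwrite(f"pics/{n}0.png",ctrl.snapshot(n)[:,:,::-1]); p=ctrl.camera_params(n); print(n,p)
print(ctrl.get_obs())
E
```

```text
pics
scene {'fx': 376.53980173336873, 'fy': 376.53980173336873, 'cx': 248.0459570358786, 'cy': 192.4363530488936, 'cam_to_world': array([[ 0.33875684, -0.73603476,  0.58608587,  0.98296791],
       [ 0.94087188,  0.26631499, -0.20937152, -0.32673805],
       [-0.00197874,  0.62235774,  0.78273043,  0.7428795 ],
       [ 0.        ,  0.        ,  0.        ,  1.        ]])}
top {'fx': 347.75559749644145, 'fy': 347.75559749644145, 'cx': 254.77028746316992, 'cy': 195.73193031903756, 'cam_to_world': array([[ 0.00141165,  0.98852207, -0.15106994,  0.34270918],
       [-0.99998846,  0.0020891 ,  0.00432573, -0.12334974],
       [ 0.00459168,  0.15106209,  0.98851361,  0.82373489],
       [ 0.        ,  0.        ,  0.        ,  1.        ]])}
{'clock': 0.1, 'joint_pos': array([-6.01539139e+01,  2.05872399e+01,  6.39867071e-01, -1.49036574e-02,
       -7.01358434e+01, -1.65065937e+01]), 'qvel': array([-0.05220729, -0.10076743,  0.13283102,  0.05934373, -0.00316376,
       -0.02522222]), 'tau': array([-2.80282002e-03, -5.84159875e+01,  2.93751490e+01,  7.01557651e+00,
        1.01804579e-02, -5.38563847e-05]), 'tool_pos': array([ 0.15559543, -0.65638763,  0.22573273]), 'orientation': array([ 1.79916232e+02, -1.02118738e-02, -1.66665574e+02]), 'force': array([-0.07105684, -0.8333649 , -0.41703284]), 'moment': array([-0.00528163,  0.02692701, -0.0178178 ]), 'gripper_force': 0.0, 'opening': 0.08767671177465136}
```

View pics/top0.png

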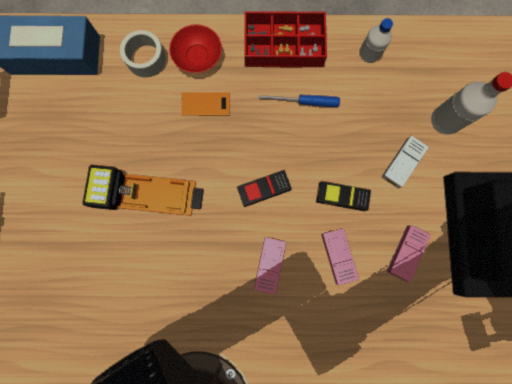

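View pics/scene0.png

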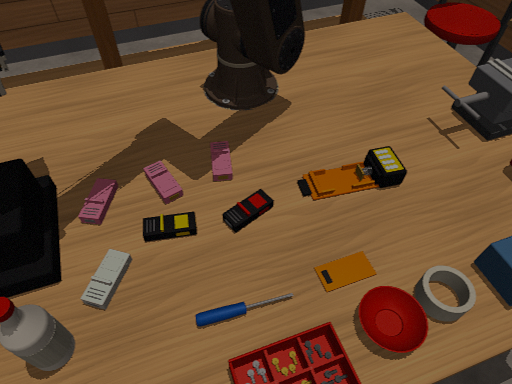

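The top view shows the yellow-marked black pack at (344,195), the red-marked black one at (264,188), pink look-alikes at (271,265), (340,257) and (410,252), and a white one at (406,162). The lamp is at about (145,190) with its head on the left. The flat orange plate at (206,104) is not a lamp. Yellow on black at (344,195) fits the description, so I'll confirm it with an enlarged crop.

```bash
python3 - <<'E'
import cv2,numpy as np
t=cv2.imread("pics/top0.png")
a=cv2.resize(t[155:225,75:215],None,fx=5.7,fy=4.2,interpolation=cv2.INTER_CUBIC) if 0 else cv2.resize(t[160:220,75:210],(135*5,300),interpolation=cv2.INTER_CUBIC)
b=cv2.resize(t[165:225,240:375],(675,300),interpolation=cv2.INTER_CUBIC)
cv2.imwrite("pics/crop1.png",np.vstack([a,b]))
E
```

```text
(no output)
```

View pics/crop1.png

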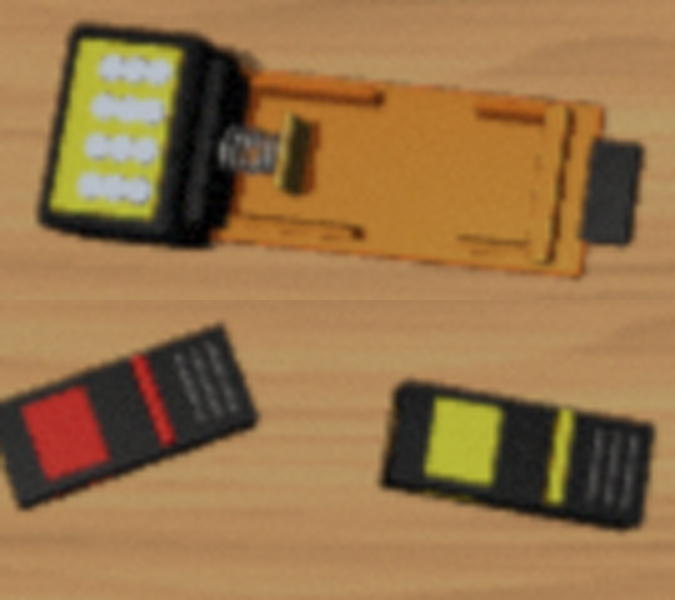

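The crop confirms it. The yellow pack has its nose on the left (patch half) and its rib at crop (560,455). In the lamp, the spring plate is at (295,155) and the sill bar spans (549,107) to (532,262).

```bash
python3 - <<'E'
import cv2,numpy as np
t=cv2.imread("pics/scene0.png")
a=cv2.resize(t[140:205,290:415],(750,390)[:2] if 0 else (625,325),interpolation=cv2.INTER_CUBIC)
b=cv2.resize(t[200:250,130:255],(625,250),interpolation=cv2.INTER_CUBIC)
cv2.imwrite("pics/crop2.png",np.vstack([a,b]))
E
```

```text
(no output)
```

View pics/crop2.png

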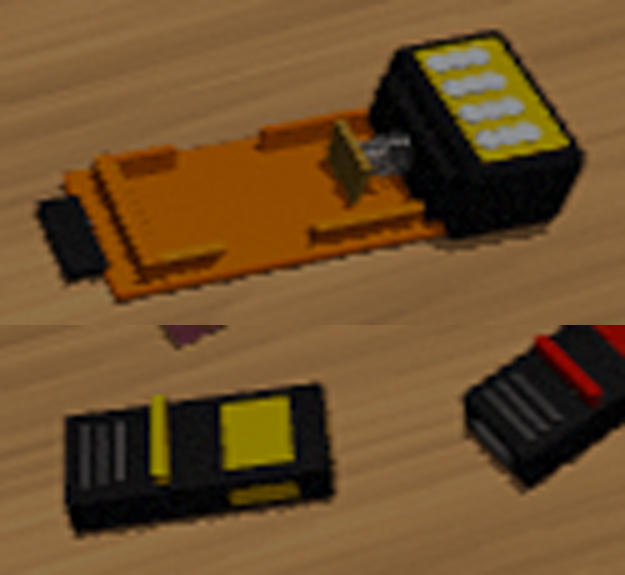

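```bash
cat >h.py <<'E'
import numpy as np, cv2
from scipy.optimize import least_squares
from plant import ctrl
P={n:ctrl.camera_params(n) for n in("scene","top")}
def proj(n,X):
    p=P[n];M=np.linalg.inv(p["cam_to_world"]);c=np.atleast_2d(X)@M[:3,:3].T+M[:3,3]
    return np.c_[p["fx"]*c[:,0]/-c[:,2]+p["cx"],p["fy"]*-c[:,1]/-c[:,2]+p["cy"]]
def unproj(n,uv,z):
    p=P[n];T=p["cam_to_world"];d=T[:3,:3]@[(uv[0]-p["cx"])/p["fx"],-(uv[1]-p["cy"])/p["fy"],-1]
    return T[:3,3]+d*(z-T[2,3])/d[2]
def world(q,L):
    L=np.atleast_2d(L)/1000.;c,s=np.cos(q[2]),np.sin(q[2])
    return np.c_[q[0]+c*L[:,0]-s*L[:,1],q[1]+s*L[:,0]+c*L[:,1],L[:,2]]
def fit(pts,q0):
    f=lambda q:np.concatenate([(proj(n,world(q,L))[0]-uv) for n,uv,L in pts])
    r=least_squares(f,q0,loss="soft_l1");return r.x,f(r.x).reshape(-1,2)
E
python3 - <<'E'
from h import *
T1=lambda u,v:(75+u/5-.4,160+v/5-.4); T2=lambda u,v:(240+u/5-.4,165+(v-300)/5-.4)
S1=lambda u,v:(290+u/5-.4,140+v/5-.4); S2=lambda u,v:(130+u/5-.4,200+(v-325)/5-.4)
b=[("top",T2(398,382),(60,-25,26)),("top",T2(652,425),(-60,-25,26)),("top",T2(561,456),(-15,0,36)),
("scene",S2(65,417),(-60,25,26)),("scene",S2(75,507),(-60,-25,26)),("scene",S2(330,472),(60,-25,26)),("scene",S2(322,385),(60,25,26)),("scene",S2(78,533),(-60,-25,0)),("scene",S2(333,497),(60,-25,0))]
l=[("top",T1(549,107),(-60,-37,22)),("top",T1(532,262),(-60,37,22)),("top",T1(572,107),(-70,-37,22)),("top",T1(555,262),(-70,37,22)),("top",T1(59,124),(156,0,54)),
("scene",S1(540,93),(156,0,54)),("top",T1(382,98),(22,-31,20.5)),("top",T1(362,233),(22,31,20.5)),
("scene",S1(262,133),(22,31,20.5)),("scene",S1(310,233),(22,-31,20.5)),("scene",S1(175,152),(-26,31,20.5)),("scene",S1(222,248),(-26,-31,20.5))]
for n,p,q0 in(("bat",b,[.45,-.33,1.5]),("lamp",l,[.45,.15,1.5])):
    q,e=fit(p,q0);print(n,np.round(q,4),np.rad2deg(q[2]),np.hypot(*q[:2]));print(e.round(1).tolist())
print("spent",unproj("top",(264,188),.026))
E
```

```text
bat [ 0.4673 -0.3345  1.395 ] 79.92968644711739 0.5746651900038633
[[1.0, -1.1], [1.1, -0.7], [-0.1, -0.5], [-0.0, -0.8], [-2.1, -0.6], [0.7, -1.3], [0.5, -1.5], [-0.2, 0.3], [1.3, -0.1]]
lamp [0.471  0.0992 1.4677] 84.09170989794772 0.48131174976772806
[[1.1, -0.7], [0.2, -0.5], [0.7, -0.3], [-0.1, -0.1], [-1.3, -0.8], [0.9, -1.8], [-0.3, 0.1], [-0.3, -0.9], [-0.4, -0.1], [-0.3, -2.3], [-0.4, -0.6], [-0.7, -1.7]]
spent [ 0.48288392 -0.14830932  0.026     ]
```

```bash
cat >>h.py <<'E'
from scipy.spatial.transform import Rotation as R
def delta(pos,yaw,pitch_nose_down=0):
    """tool pose: pointing down, tool x = minus battery x; yaw = battery heading deg"""
    o=ctrl.get_obs();R0=R.from_euler("xyz",o["orientation"],degrees=True)
    b=R.from_euler("z",yaw,degrees=True)*R.from_euler("y",pitch_nose_down,degrees=True) # battery frame
    Rt=b*R.from_matrix(np.array([[-1,0,0],[0,1,0],[0,0,-1.]]).T)
    d=R0.inv().apply(np.array(pos)-o["tool_pos"])*1000
    print("d",d.round(1),"rot",np.rad2deg((R0.inv()*Rt).as_rotvec()).round(2),"| t",round(o["clock"],2),"pos",o["tool_pos"].round(4),"rpy",o["orientation"].round(2),"F",o["force"].round(1),"open",round(o["opening"]*1e3,1))
E
python3 - <<'E'
from h import *
delta([.156,-.5,.2257],100);delta([.4673,-.3345,.13],79.93)
E
```

```text
d [-36.5 152.1   0.2] rot [ 7.000e-02  6.000e-02 -8.667e+01] | t 0.1 pos [ 0.1556 -0.6564  0.2257] rpy [ 1.7992e+02 -1.0000e-02 -1.6667e+02] F [-0.1 -0.8 -0.4] open 87.7
d [-377.6  241.2   96. ] rot [ 8.00e-02  4.00e-02 -6.66e+01] | t 0.1 pos [ 0.1556 -0.6564  0.2257] rpy [ 1.7992e+02 -1.0000e-02 -1.6667e+02] F [-0.1 -0.8 -0.4] open 87.7
```

Request:
{"fn": "apply_moves", "kwargs": {"deltas": [{"fingers":80,"delta_pos":[-12,50,0],"angular":[0,0,-8]},{"fingers":80,"delta_pos":[-24,100,0],"angular":[0,0,-16]},{"fingers":80,"delta_pos":[-60,140,0],"angular":[0,0,-24]},{"fingers":80,"delta_pos":[-105,160,10],"angular":[0,0,-32]},{"fingers":80,"delta_pos":[-150,175,20],"angular":[0,0,-40]},{"fingers":80,"delta_pos":[-195,190,30],"angular":[0,0,-48]},{"fingers":80,"delta_pos":[-240,205,40],"angular":[0,0,-56]},{"fingers":80,"delta_pos":[-285,220,50],"angular":[0,0,-64]},{"fingers":80,"delta_pos":[-330,235,60],"angular":[0,0,-66.6]},{"fingers":80,"delta_pos":[-377.6,241.2,70],"angular":[0,0,-66.6]}]}}

```text
clock: 1.1
tool_pos: [0.4685, -0.333, 0.1563]
orientation: [180.0, 0.0, -99.9]
force: [-0.8, -1.1, 0.6]
opening: 0.0801
gripper_force: 0.0
```

```bash
python3 - <<'E'
from h import *
delta([.4673,-.3345,.12],79.93)
s=ctrl.snapshot("scene");t=ctrl.snapshot("top")
f=lambda im,x,y,w,h:cv2.resize(im[y:y+h,x:x+w],(w*4,h*4),interpolation=cv2.INTER_CUBIC)[:,:,::-1]
cv2.imwrite("pics/c3.png",np.vstack([f(s,90,160,180,75),f(t,260,150,180,75)]))
E
```

```text
d [ 1.7  0.9 36.3] rot [0.   0.02 0.15] | t 1.1 pos [ 0.4685 -0.333   0.1563] rpy [ 1.800e+02  2.000e-02 -9.992e+01] F [-0.8 -1.1  0.6] open 80.1
```

View pics/c3.png

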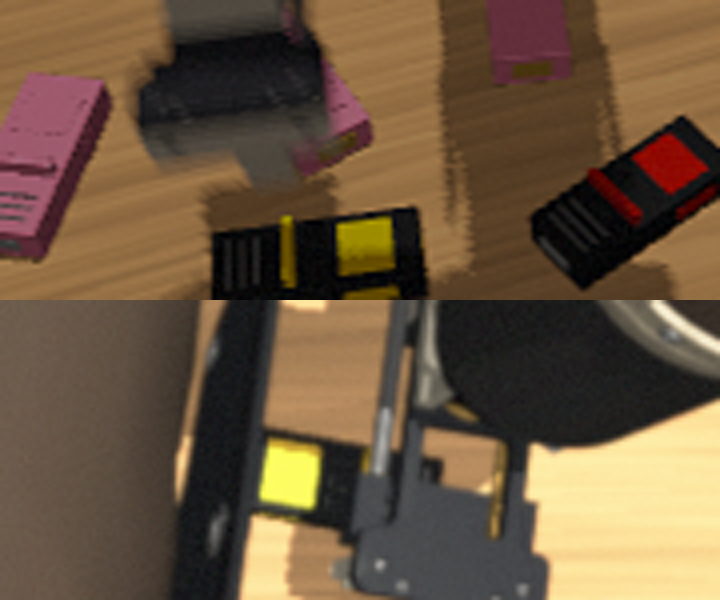

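The pack lies undisturbed below the gripper (scene crop, rib at (288,250)) and the jaws straddle it. Next is to go down and grip.

Request:
{"fn": "apply_moves", "kwargs": {"deltas": [{"fingers":80,"delta_pos":[1.5,1,40],"angular":[0,0,0]},{"fingers":80,"delta_pos":[1.5,1,80],"angular":[0,0,0]},{"fingers":80,"delta_pos":[1.5,1,115],"angular":[0,0,0]},{"fingers":80,"delta_pos":[1.5,1,135],"angular":[0,0,0]},{"fingers":80,"delta_pos":[1.5,1,148],"angular":[0,0,0]},{"fingers":80,"delta_pos":[1.5,1,148],"angular":[0,0,0]},{"fingers":40,"delta_pos":[1.5,1,148],"angular":[0,0,0]},{"fingers":40,"delta_pos":[1.5,1,148],"angular":[0,0,0]},{"fingers":40,"delta_pos":[1.5,1,148],"angular":[0,0,0]},{"fingers":40,"delta_pos":[1.5,1,148],"angular":[0,0,0]}]}}

```text
clock: 2.2
tool_pos: [0.4668, -0.3365, 0.0095]
orientation: [-179.9, -0.0, -100.1]
force: [-0.2, 0.4, 0.0]
opening: 0.0534
gripper_force: 0.0
```

```bash
python3 - <<'E'
from h import *
delta([.4673,-.3345,.008],79.93)
E
```

```text
d [-2.  -0.2  1.5] rot [-0.1  -0.01  0.01] | t 2.2 pos [ 0.4668 -0.3365  0.0095] rpy [-1.7990e+02 -1.0000e-02 -1.0006e+02] F [-0.2  0.4  0. ] open 53.4
```

Request:
{"fn": "apply_moves", "kwargs": {"deltas": [{"fingers":40,"delta_pos":[0,0,0],"angular":[0,0,0]},{"fingers":40,"delta_pos":[0,0,0],"angular":[0,0,0]},{"fingers":40,"delta_pos":[0,0,0],"angular":[0,0,0]},{"fingers":40,"delta_pos":[0,0,-30],"angular":[0,0,0]},{"fingers":40,"delta_pos":[0,0,-75],"angular":[0,0,0]},{"fingers":40,"delta_pos":[0,0,-100],"angular":[0,0,0]},{"fingers":40,"delta_pos":[0,0,-100],"angular":[0,0,0]},{"fingers":40,"delta_pos":[0,0,-100],"angular":[0,0,0]}]}}

```text
clock: 3.0
tool_pos: [0.4658, -0.3359, 0.1082]
orientation: [-180.0, 0.0, -100.1]
force: [-0.7, 0.8, -4.7]
opening: 0.0498
gripper_force: 30.0
```

```bash
python3 - <<'E'
from h import *
q=np.array([.471,.0992]);y=84.1;u=np.array([np.cos(np.radians(y)),np.sin(np.radians(y))])
delta([*(q-.025*u),.11],y)
s=ctrl.snapshot("scene")[:,:,::-1]
f=lambda im,x,y,w,h:cv2.resize(im[y:y+h,x:x+w],(w*4,h*4),interpolation=cv2.INTER_CUBIC)
cv2.imwrite("pics/c4.png",f(s,90,110,170,140))
E
```

```text
d [-404.3   69.3   -1.5] rot [-0.01  0.04 -4.2 ] | t 3.0 pos [ 0.4658 -0.3359  0.1082] rpy [-1.7999e+02  4.0000e-02 -1.0010e+02] F [-0.7  0.8 -4.7] open 49.8
```

View pics/c4.png

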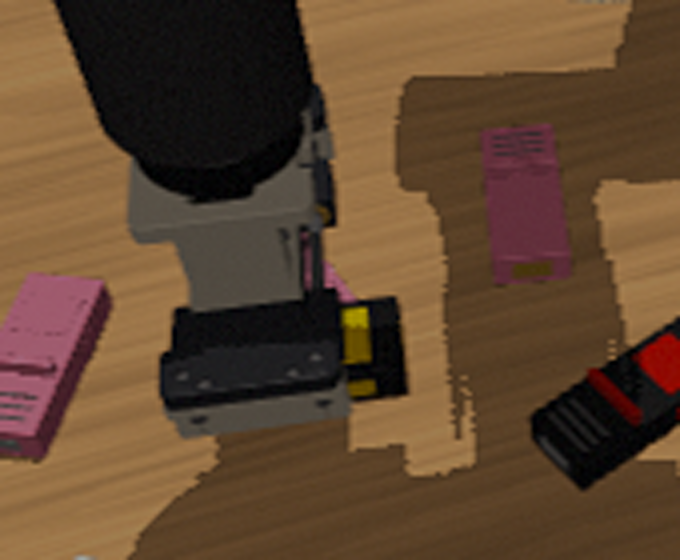

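The pack is gripped (49.8 mm, about 0.45 kg) and looks level, with its nose end visible at crop (400,300)-(408,398). I'll carry it to above the bay and check the offset in the grip there.

Request:
{"fn": "apply_moves", "kwargs": {"deltas": [{"fingers":40,"delta_pos":[-40,7,0],"angular":[0,0,0]},{"fingers":40,"delta_pos":[-85,14,0],"angular":[0,0,0]},{"fingers":40,"delta_pos":[-130,21,0],"angular":[0,0,-1]},{"fingers":40,"delta_pos":[-175,28,0],"angular":[0,0,-2]},{"fingers":40,"delta_pos":[-220,35,0],"angular":[0,0,-3]},{"fingers":40,"delta_pos":[-265,42,0],"angular":[0,0,-4]},{"fingers":40,"delta_pos":[-310,50,0],"angular":[0,0,-4.2]},{"fingers":40,"delta_pos":[-350,60,0],"angular":[0,0,-4.2]},{"fingers":40,"delta_pos":[-385,66,0],"angular":[0,0,-4.2]},{"fingers":40,"delta_pos":[-404,69,0],"angular":[0,0,-4.2]}]}}

```text
clock: 4.05
tool_pos: [0.4677, 0.0756, 0.107]
orientation: [179.9, -0.1, -95.8]
force: [0.2, -1.0, -2.4]
opening: 0.0498
gripper_force: 30.0
```

Request:
{"fn": "apply_moves", "kwargs": {"deltas": [{"fingers":40,"delta_pos":[0,0,20],"angular":[0,0,0]},{"fingers":40,"delta_pos":[0,0,40],"angular":[0,0,0]},{"fingers":40,"delta_pos":[0,0,50],"angular":[0,0,0]},{"fingers":40,"delta_pos":[0,0,50],"angular":[0,0,0]},{"fingers":40,"delta_pos":[0,0,50],"angular":[0,0,0]}]}}

```text
clock: 4.55
tool_pos: [0.4688, 0.0733, 0.0583]
orientation: [179.9, -0.1, -95.9]
force: [1.0, 0.1, -2.7]
opening: 0.05
gripper_force: 30.0
```

```bash
python3 - <<'E'
from h import *
q=np.array([.471,.0992]);y=84.1;u=np.array([np.cos(np.radians(y)),np.sin(np.radians(y))])
delta([*(q-.025*u),.05],y)
s=ctrl.snapshot("scene")[:,:,::-1];t=ctrl.snapshot("top")[:,:,::-1]
f=lambda im,x,y,w,h:cv2.resize(im[y:y+h,x:x+w],(w*5,h*5),interpolation=cv2.INTER_CUBIC)
cv2.imwrite("pics/c5.png",np.vstack([f(s,270,130,150,70),f(t,70,150,150,50)]))
E
```

```text
d [-1.   0.4  8.3] rot [ 0.05 -0.06  0.03] | t 4.55 pos [0.4688 0.0733 0.0583] rpy [ 1.7995e+02 -6.0000e-02 -9.5870e+01] F [ 1.   0.1 -2.7] open 50.0
```

View pics/c5.png

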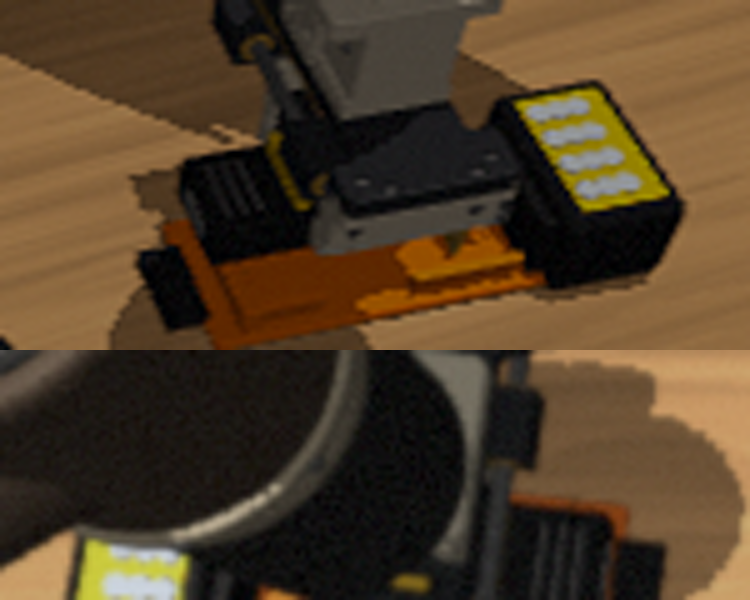

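```bash
python3 - <<'E'
from h import *
S=lambda u,v:(270+u/5-.4,130+v/5-.4);T=lambda u,v:(70+u/5-.4,150+(v-350)/5-.4)
b0=49.8
pts=[("scene",S(182,160),(-60,25,26+b0)),("scene",S(270,133),(-15,22,36+b0)),("scene",S(303,207),(-15,-22,36+b0)),("scene",S(208,258),(-60,-25,b0)),("top",T(610,512),(-60,-25,26+b0))]
q,e=fit(pts,[.47,.07,1.467]);print(q,np.rad2deg(q[2]),e.round(1).tolist())
for Q in([.471,.0992,np.radians(84.1)],):
  c,s=np.cos(Q[2]),np.sin(Q[2]);d=q[:2]-Q[:2];print("bat in lamp",d@[c,s],d@[-s,c])
  d=ctrl.get_obs()["tool_pos"][:2]-Q[:2];print("tcp in lamp",d@[c,s],d@[-s,c])
E
```

```text
[0.47117448 0.07270815 1.43983743] 82.49660810124735 [[-0.3, -0.9], [0.8, -0.4], [0.5, -1.9], [-0.4, 1.8], [0.8, -0.5]]
bat in lamp -0.02633358614361224 -0.0028967181529117865
tcp in lamp -0.025637157847215045 -0.001000498004095868
```

```bash
cat >>h.py <<'E'
def lampd(x,y,z,p):
    q=world([.471,.0992,np.radians(84.1)],[x,y,z])[0]
    delta(q,84.1,p)
E
python3 - <<'E'
from h import *
lampd(-25,0,58,9);lampd(-25,0,29,9)
E
```

```text
d [-0.6  1.   1.1] rot [-0.04  9.02  0.02] | t 4.65 pos [0.4694 0.0736 0.0591] rpy [-1.7996e+02  2.0000e-02 -9.5880e+01] F [-0.2 -0.1 -3.3] open 49.5
d [-0.6  1.  30.1] rot [-0.04  9.02  0.02] | t 4.65 pos [0.4694 0.0736 0.0591] rpy [-1.7996e+02  2.0000e-02 -9.5880e+01] F [-0.2 -0.1 -3.3] open 49.5
```

Request:
{"fn": "apply_moves", "kwargs": {"deltas": [{"fingers":40,"delta_pos":[0,1,0],"angular":[0,4,0]},{"fingers":40,"delta_pos":[0,1,0],"angular":[0,9,0]},{"fingers":40,"delta_pos":[0,1,10],"angular":[0,9,0]},{"fingers":40,"delta_pos":[0,1,18],"angular":[0,9,0]},{"fingers":40,"delta_pos":[0,1,25],"angular":[0,9,0]},{"fingers":40,"delta_pos":[0,1,29],"angular":[0,9,0]},{"fingers":40,"delta_pos":[0,1,29],"angular":[0,9,0]},{"fingers":40,"delta_pos":[0,1,29],"angular":[0,9,0]}]}}

```text
clock: 5.45
tool_pos: [0.468, 0.0734, 0.0296]
orientation: [-180.0, -9.0, -95.9]
force: [0.1, -0.2, -3.8]
opening: 0.0498
gripper_force: 30.0
```

```bash
python3 - <<'E'
from h import *
lampd(-25,0,29,9);lampd(-8,0,29,9);lampd(5,0,29,9)
E
```

```text
d [-1.1 -0.4  0.5] rot [-0.    0.01  0.  ] | t 5.45 pos [0.468  0.0734 0.0296] rpy [-180.     -8.99  -95.9 ] F [ 0.1 -0.2 -3.8] open 49.8
d [-17.9  -0.4  -2.2] rot [-0.    0.01  0.  ] | t 5.45 pos [0.468  0.0734 0.0296] rpy [-180.     -8.99  -95.9 ] F [ 0.1 -0.2 -3.8] open 49.8
d [-30.7  -0.4  -4.2] rot [-0.    0.01  0.  ] | t 5.45 pos [0.468  0.0734 0.0296] rpy [-180.     -8.99  -95.9 ] F [ 0.1 -0.2 -3.8] open 49.8
```

Request:
{"fn": "apply_moves", "kwargs": {"deltas": [{"fingers":40,"delta_pos":[-8,-0.4,-1],"angular":[0,0,0]},{"fingers":40,"delta_pos":[-14,-0.4,-1.7],"angular":[0,0,0]},{"fingers":40,"delta_pos":[-14,-0.4,-1.7],"angular":[0,0,0]},{"fingers":40,"delta_pos":[-14,-0.4,-1.7],"angular":[0,0,0]}]}}

```text
clock: 5.85
tool_pos: [0.4697, 0.088, 0.0291]
orientation: [-180.0, -9.0, -95.8]
force: [1.1, 0.1, -3.6]
opening: 0.0499
gripper_force: 30.0
```

Request:
{"fn": "apply_moves", "kwargs": {"deltas": [{"fingers":40,"delta_pos":[-4,0,-0.6],"angular":[0,0,0]},{"fingers":40,"delta_pos":[-8,0,-1.2],"angular":[0,0,0]},{"fingers":40,"delta_pos":[-8,0,-1.2],"angular":[0,0,0]},{"fingers":40,"delta_pos":[-8,0,-1.2],"angular":[0,0,0]}]}}

```text
clock: 6.25
tool_pos: [0.4701, 0.0952, 0.0289]
orientation: [180.0, -9.1, -95.9]
force: [-0.6, -4.3, -3.4]
opening: 0.0497
gripper_force: 30.0
```

```bash
python3 - <<'E'
from h import *
lampd(5,0,29,9)
E
```

```text
d [-8.9 -0.5 -1.6] rot [ 0.04 -0.06  0.04] | t 6.25 pos [0.4701 0.0952 0.0289] rpy [179.95  -9.06 -95.86] F [-0.6 -4.3 -3.4] open 49.7
```

Contact is at 4.3 N, about 4–5 mm of spring compression, which matches the geometry. I'll push on about 9 mm more.

Request:
{"fn": "apply_moves", "kwargs": {"deltas": [{"fingers":40,"delta_pos":[-4,0,-0.6],"angular":[0,0,0]},{"fingers":40,"delta_pos":[-8,0,-1.2],"angular":[0,0,0]},{"fingers":40,"delta_pos":[-9.5,0,-1.5],"angular":[0,0,0]},{"fingers":40,"delta_pos":[-9.5,0,-1.5],"angular":[0,0,0]},{"fingers":40,"delta_pos":[-9.5,0,-1.5],"angular":[0,0,0]}]}}

```text
clock: 6.75
tool_pos: [0.4708, 0.1041, 0.0288]
orientation: [179.9, -9.1, -95.9]
force: [-0.3, -6.9, -1.6]
opening: 0.0498
gripper_force: 30.0
```

```bash
python3 - <<'E'
from h import *
lampd(5,0,29,9);lampd(4.5,0,17.5,0)
E
```

```text
d [-0.1 -0.7 -0.2] rot [ 0.07 -0.11  0.02] | t 6.75 pos [0.4708 0.1041 0.0288] rpy [179.93  -9.11 -95.88] F [-0.3 -6.9 -1.6] open 49.8
d [-1.5 -0.7 11.2] rot [ 0.07 -9.11  0.01] | t 6.75 pos [0.4708 0.1041 0.0288] rpy [179.93  -9.11 -95.88] F [-0.3 -6.9 -1.6] open 49.8
```

Force (6.9 N, about 12.6 mm of compression) agrees with the pose, so the tail should be about 4 mm past the sill. Next I'll level it and press it down.

Request:
{"fn": "apply_moves", "kwargs": {"deltas": [{"fingers":40,"delta_pos":[-1.5,-0.7,0],"angular":[0,0,0]},{"fingers":40,"delta_pos":[-1.8,-0.7,3],"angular":[0,-2.3,0]},{"fingers":40,"delta_pos":[-2,-0.7,6],"angular":[0,-4.6,0]},{"fingers":40,"delta_pos":[-2.3,-0.7,9],"angular":[0,-7,0]},{"fingers":40,"delta_pos":[-2.5,-0.7,11],"angular":[0,-9.1,0]},{"fingers":40,"delta_pos":[-2.5,-0.7,11],"angular":[0,-9.1,0]},{"fingers":40,"delta_pos":[-2.5,-0.7,11],"angular":[0,-9.1,0]}]}}

```text
clock: 7.45
tool_pos: [0.4714, 0.1044, 0.0175]
orientation: [179.9, 0.0, -95.9]
force: [0.3, -6.5, -2.8]
opening: 0.0495
gripper_force: 30.0
```

```bash
python3 - <<'E'
from h import *
lampd(5,0,17,0)
s=ctrl.snapshot("scene")[:,:,::-1];t=ctrl.snapshot("top")[:,:,::-1]
f=lambda im,x,y,w,h:cv2.resize(im[y:y+h,x:x+w],(w*5,h*5),interpolation=cv2.INTER_CUBIC)
cv2.imwrite("pics/c6.png",np.vstack([f(s,270,130,150,70),f(t,70,150,150,50)]))
E
```

```text
d [ 0.2 -0.1  0.5] rot [ 0.09  0.   -0.02] | t 7.45 pos [0.4714 0.1044 0.0175] rpy [179.91   0.   -95.92] F [ 0.3 -6.5 -2.8] open 49.5
```

View pics/c6.png

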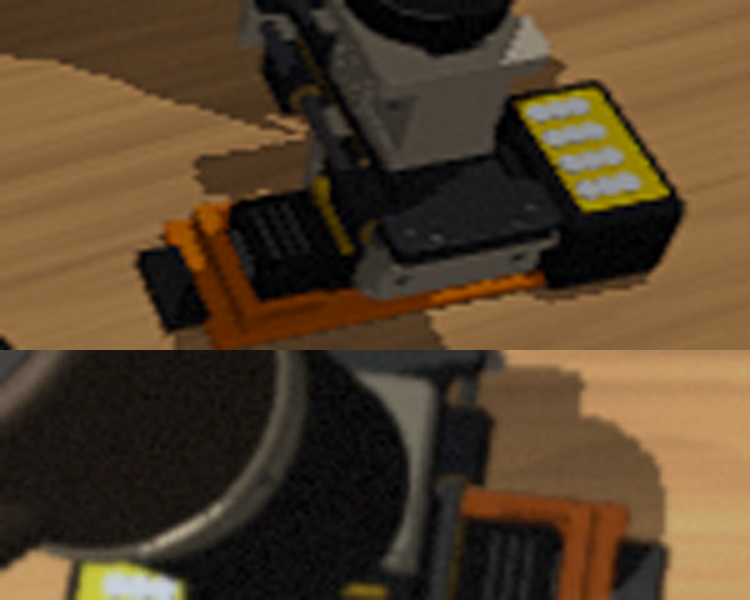

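The tail is past the sill, with a floor-level gap at top crop (560,560), and there is no vertical contact yet. I'll press down gently.

Request:
{"fn": "apply_moves", "kwargs": {"deltas": [{"fingers":40,"delta_pos":[0,0,1],"angular":[0,0,0]},{"fingers":40,"delta_pos":[0,0,1.5],"angular":[0,0,0]},{"fingers":40,"delta_pos":[0,0,1.5],"angular":[0,0,0]}]}}

```text
clock: 7.85
tool_pos: [0.4715, 0.1047, 0.0173]
orientation: [179.9, -0.0, -95.8]
force: [-7.5, -7.7, 17.0]
opening: 0.0497
gripper_force: 30.0
```

On the floor: z 17.3 mm equals the 9.5 mm measured at the grasp plus the 8 mm floor. I'll ease off, move back to the sill, and release.

Request:
{"fn": "apply_moves", "kwargs": {"deltas": [{"fingers":40,"delta_pos":[1.5,0,-0.7],"angular":[0,0,0]},{"fingers":40,"delta_pos":[3,0,-0.7],"angular":[0,0,0]},{"fingers":40,"delta_pos":[3,0,-0.7],"angular":[0,0,0]},{"fingers":70,"delta_pos":[3,0,-0.7],"angular":[0,0,0]},{"fingers":70,"delta_pos":[3,0,-0.7],"angular":[0,0,0]},{"fingers":70,"delta_pos":[3,0,-0.7],"angular":[0,0,0]},{"fingers":70,"delta_pos":[3,0,-0.7],"angular":[0,0,0]},{"fingers":70,"delta_pos":[3,0,-0.7],"angular":[0,0,0]}]}}

```text
clock: 8.65
tool_pos: [0.4722, 0.1032, 0.0169]
orientation: [-180.0, 0.1, -95.9]
force: [-0.1, -0.6, 0.0]
opening: 0.0699
gripper_force: 0.0
```

Request:
{"fn": "apply_moves", "kwargs": {"deltas": [{"fingers":70,"delta_pos":[0,0,-20],"angular":[0,0,0]},{"fingers":70,"delta_pos":[0,0,-60],"angular":[0,0,0]},{"fingers":70,"delta_pos":[30,0,-105],"angular":[0,0,0]},{"fingers":70,"delta_pos":[75,0,-130],"angular":[0,0,0]},{"fingers":70,"delta_pos":[120,0,-140],"angular":[0,0,0]},{"fingers":70,"delta_pos":[165,0,-140],"angular":[0,0,0]},{"fingers":70,"delta_pos":[200,0,-140],"angular":[0,0,0]},{"fingers":70,"delta_pos":[230,0,-140],"angular":[0,0,0]},{"fingers":70,"delta_pos":[230,0,-140],"angular":[0,0,0]}]}}

```text
clock: 9.55
tool_pos: [0.4477, -0.1286, 0.1564]
orientation: [180.0, 0.1, -96.1]
force: [-0.3, -0.1, -1.2]
opening: 0.0702
gripper_force: 0.0
```

```bash
python3 - <<'E'
from h import *
s=ctrl.snapshot("scene")[:,:,::-1];t=ctrl.snapshot("top")[:,:,::-1]
f=lambda im,x,y,w,h:cv2.resize(im[y:y+h,x:x+w],(w*5,h*5),interpolation=cv2.INTER_CUBIC)
cv2.imwrite("pics/c7.png",np.vstack([f(s,280,140,140,65),f(t,75,165,140,55)]))
E
```

```text
(no output)
```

View pics/c7.png

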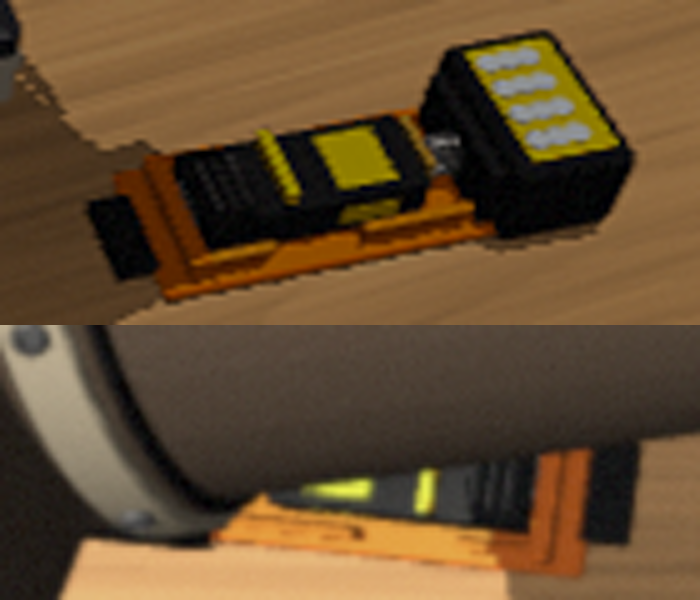

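The pack lies between spring and sill with its nose at the spring; in the scene crop the rib top spans (263,130) to (297,200). I'll do a quick numeric check against the fitted pose.

```bash
python3 - <<'E'
from h import *
S=lambda u,v:np.array((280+u/5-.4,140+v/5-.4))
Q=[.471,.0992,np.radians(84.1)]
pts=[("scene",S(177,155),(-60,25,34)),("scene",S(405,113),(60,25,34)),("scene",S(263,130),(-15,22,44)),("scene",S(297,201),(-15,-22,44)),("scene",S(208,247),(-60,-25,12))]
for n,uv,L in pts: print(L,"seen-pred px",(uv-proj(n,world(Q,L))[0]).round(1))
q,e=fit(pts,Q);c,s=np.cos(Q[2]),np.sin(Q[2]);d=q[:2]-Q[:2];print("mm in lamp",1e3*(d@[c,s]),1e3*(d@[-s,c]),np.rad2deg(q[2]),e.round(1).tolist())
E
```

```text
(-60, 25, 34) seen-pred px [1.8 0.6]
(60, 25, 34) seen-pred px [3.3 0.7]
(-15, 22, 44) seen-pred px [1.1 0.7]
(-15, -22, 44) seen-pred px [1.2 2. ]
(-60, -25, 12) seen-pred px [ 2.2 -1.4]
mm in lamp 3.752981713135935 -3.4765316744254293 82.61548466446824 [[0.1, -0.4], [-0.9, 0.4], [0.9, -0.1], [0.5, -1.3], [-0.8, 1.8]]
```

The fit reads +3.7 mm along the bay, which is borderline, so I'll clear the arm from the top view and compare the tail with the sill directly.

Request:
{"fn": "apply_moves", "kwargs": {"deltas": [{"fingers":0,"delta_pos":[50,0,0],"angular":[0,0,0]},{"fingers":0,"delta_pos":[100,0,0],"angular":[0,0,0]},{"fingers":0,"delta_pos":[150,0,0],"angular":[0,0,0]},{"fingers":0,"delta_pos":[200,0,0],"angular":[0,0,0]},{"fingers":0,"delta_pos":[250,0,0],"angular":[0,0,0]},{"fingers":0,"delta_pos":[250,0,0],"angular":[0,0,0]}]}}

```text
clock: 10.25
tool_pos: [0.4227, -0.3786, 0.1553]
orientation: [180.0, 0.1, -96.1]
force: [-0.9, 0.2, -1.0]
opening: 0.0273
gripper_force: 0.0
```

```bash
python3 - <<'E'
from h import *
s=ctrl.snapshot("scene")[:,:,::-1];t=ctrl.snapshot("top")[:,:,::-1]
Q=[.471,.0992,np.radians(84.1)]
def ov(n,im,x,y,w,h,k):
    o=cv2.resize(im[y:y+h,x:x+w],(w*k,h*k),interpolation=cv2.INTER_CUBIC)
    for L in [(-60,-37,22),(-60,37,22),(-60,-25,34),(-60,25,34),(60,-25,34),(60,25,34)]:
        p=(proj(n,world(Q,L))[0]-[x,y]+.5)*k; cv2.circle(o,tuple(int(v) for v in p),2,(255,0,255) if L[2]==34 else (255,255,0),-1)
    return o
cv2.imwrite("pics/c8.png",np.vstack([ov("scene",s,300,150,90,50,8)[:,:720],ov("top",t,115,175,90,25,8)]) if 0 else np.vstack([ov("scene",s,300,155,90,45,7),ov("top",t,120,173,90,40,7)]))
E
```

```text
(no output)
```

View pics/c8.png

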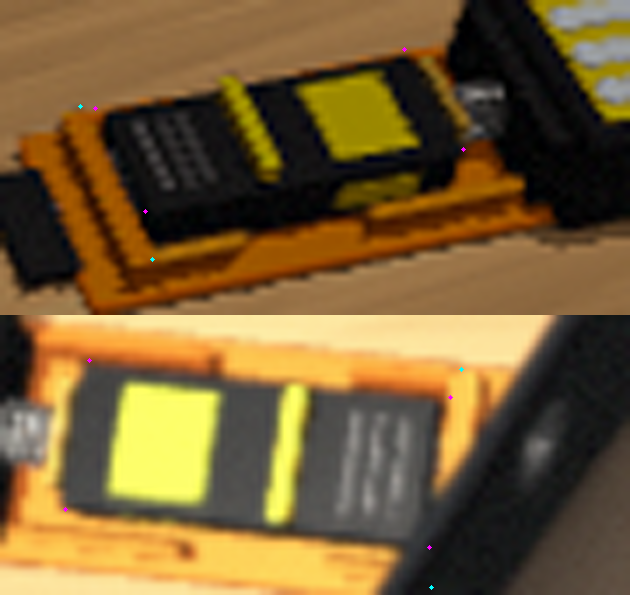

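The tail-to-sill gap in the top view is 7 px of the enlarged crop, exactly what contact predicts. The nose and sill share the same offset, so the +3.7 mm was bias in my lamp pose. The pack is seated against the sill with the spring plate on its nose, and I'm handing in.

```bash
python3 -c "
from plant import ctrl
print(ctrl.close_job())"
```

```text
the job is handed in; nothing more can be done
None
```

I fitted the yellow-marked battery flat in the lamp bay, nose on the spring and tail against the sill, let it go and handed the job in at about 10 s; no verdict came back, and I never reached for the spent battery or re-measured it.

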